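Load a steel test block under the hold-down flap of a probing nest

TASK

Load the steel block that waits on the apron of the probing nest by pushing it, never lifting it: hold the spring-closed hold-down flap open by pressing its press bar down with one fingertip, and meanwhile push the block along its channel with the other fingertip, in under the flap until it is fully home against the backstop. Then let go so that the flap closes onto the block and holds it down. Leave the other things on the bench where they are.

Things in the scene. Friction and masses are not known exactly. Their poses are not given: they have to be found in the camera images.
- nest: Probing nest, a dark steel bench fixture that does not move; it holds a block for a hand-held hardness probe. Base plate 150 (x) x 112 (y) mm, 8 mm thick; origin at the centre of its underside, on the bench. +x is the way the block is pushed, +y points from the block's channel towards the press bar, z up. All mm below are in this frame.
- channel (a point): A point on the channel floor (8 mm above the bench) at x = -20, y = -25. The channel runs along x between a hinge-side fence (y = -5 to +3, top 30 mm above the bench) and a low outer fence (y = -45 to -50, top 18 mm above the bench). From x = -75 to 28 it is an open apron; from 28 to 58 the flap is over it; the backstop closes it at 60.
- hinge (a point): On the hinge pin, at x = 0, y = 0, 39.5 mm above the bench. The pin runs along x from -73 to 60; a thin lug at each end rises to 45 mm above the bench.
- flap (a joint): Rocker angle, rad. 0: sprung shut, nest empty, flap sloping 0.22 rad down into the channel so no block can enter. 0.22: level, flat on a block's top. 0.85: stop, fully open. Above 0.35 the block passes. The rocker is one straight 3 mm aluminium plate on the pin, flap one side, press bar the other: bar down, flap up. Holding it open takes 6 to 7 N at 34 mm from the pin; let go, it springs shut.
- press_bar (a point): Middle of the black rubber tread on top of the press bar, 34 mm from the pin; moves with the rocker: about 50 mm above the bench when shut, 27 mm at joint 0.7. The bar is a strip along the whole hinge, x = -72 to 58, reaching 50 mm from the pin on the +y side; the tread covers 20 to 48 mm from the pin. A fingertip can slide along it.
- flap_corner (a point): Underside of the flap's free corner at its mouth end (x = 28), 47 mm from the pin on the channel side; moves with the rocker: about 28 mm above the bench when shut, 60 mm at joint 0.7. The flap spans x = 28 to 58 and has a 14 mm square probe window.
- stop_face (a point): Middle of the backstop's face (x = 60, y = -25, 23 mm above the bench), against which the block comes home. The backstop's top is 30 mm above the bench.
- block: Steel block to load, 40 (x) x 37 (y) x 30 mm high, about 0.34 kg, lying on the apron short of the flap (an equal one stands on the bench beside the nest: not that). Origin at the centre of its underside, x axis along the channel; its top is 38 mm above the bench. Home, its origin is at x = 40 and its rear 8 mm stand out from under the flap, so the pushing finger stays outside the flap.
- spare_block: An equal steel block, bystander, on the bench beside the nest's low outer fence. Origin at the centre of its underside.
- puck: Bystander: black mounted specimen, 30 mm across, 22 mm high, on the bench to the nest's +y side. Origin at the centre of its underside.
- disc: Bystander: round steel reference block, 64 mm across, 14 mm high, to the right of the nest.
- film_jar: Bystander: small amber jar with a black cap, 48 mm across, 50 mm high, to the right.
- cleaner: Bystander: white bottle, 44 mm across, 120 mm high, to the left.
- brush: Bystander: hand brush about 160 mm long lying to the left.
- driver: Bystander: screwdriver about 170 mm long lying to the right.
There are look-alikes about, which are no part of the job. Leave any red look-alike of the block alone.

How it is judged:
By the outcome, as a careful person would: the job done as asked, in the order asked, and still so for the second after the job is handed in, with the robot touching nothing.
It also fails if it takes over 58 s, if anything falls off the work surface, if the arm or the gripper's body presses on something with over 40 N, if the wrist force passes 120 N, or if a joint passes its speed limit or range.

ROBOT

A 7-joint arm with a two-finger parallel gripper is mounted at the origin on the work surface. World frame = base frame: x ahead of the robot, y to its left, z up, the work surface at z = 0. Lengths are in m, angles in degrees, forces in N, time in s.
With the tool pointing down it reaches from about 0.425 to 0.925 m from the base axis. Payload 6.8 kg.
Tool frame: the origin (TCP) lies at the very end of the fingers, on their centre line; the grasp point (between the pads) lies 19 mm behind it; z points along the fingers, y is the direction in which the jaws open and shut (so a half turn about z gives the same grasp; the last joint's range is limited). The gripper opens to 88 mm and grips with 3 to 60 N. Pads are 20 mm wide; open, the fingers measure 115 mm over their backs; the gripper's body (75 mm by 178 mm) begins 61 mm behind the grasp point.
Start: joints at [59.295, 27.33, 1.283, 89.118, -0.659, 63.558, -4.761], TCP at [0.28, -0.614, 0.223] pointing down, gripper open.
Joint ranges: [-169.35, 169.35], [-19.33, 120.38], [-80.79, 83.38], [13.8, 139.57], [-78.32, 258.32], [9.67, 109.79], [-169.56, 169.56]. Speed limits (degrees/s): [136.94, 136.94, 180, 180, 180, 180, 180].

INTERFACE

Orientations are given as a 3x3 rotation matrix whose columns are the frame's x, y, z axes.
In Python, from rig import sensors, cams, robot, finder gives the robot as it stands.
- The arm moves only by the shell command python3 -m inch 'ROWS'. ROWS is JSON, a list of rows, each a list of 5 numbers: the opening, from 0 (shut) to 1 (fully open), then the shift along the tool's x, y, z in units of 0.02 m (1.0 is 0.02 m), then the turn about the tool's z in units of 0.12 rad (1.0 is 0.12 rad). In form: [[gripper, dx, dy, dz, yaw], ...]. A call has 1 to 12 rows; each row shifts and turns the commanded pose from where the row before left it, along the tool's axes as they then stand; what a row does not reach is not made up. A row lasts 1/10 s, in which the tool goes at most 50 mm and 8.59 degrees, less where a joint would pass 70% of its speed; a pose out of reach is approached as far as the arm can. A call with a number of a shift or a turn outside -1 to 1 is refused whole. A call with a gripper value outside its range is refused whole. The fingers move at their own pace and stop on an object; the grip force is fixed at half the most. Time passes only in rows, so rows that do not move let the fingers close. It gives the time, the measured TCP pose, the force and the opening at its end, in the units of the state.
- sensors.get_state(): the state, without advancing time (a new reading comes with each control period).
- cams.snapshot(name): name is "scene" or "top" or "wrist"; returns a dict with "img" (480x640x3 uint8, red, green, blue), "camera_matrix" (3x3 intrinsics, pixels), "dist_coeffs" ([k1, k2, p1, p2, k3] as OpenCV has them; the pictures are not rectified), "world_to_cam" (4x4, takes a point from world to camera coordinates). Camera axes: x right, y down, z forward; pixel columns grow to the right and rows downward; lengths in m; the calibration is good to about 2 mm. A picture is of the moment at which its call begins. There is no depth.
- robot.job_done(): hands the job in, once; it reports no verdict.
Trained networks look in the newest picture that a camera, given by its name, has taken for a name from the list of things; names that differ only in an ending like _2 or _b are one class to them, and where a whole thing is asked for, a point or a joint stands for the part that bears it (a point fixed in the world has none). Each returns a list of dicts, best first, with "confidence" (0 to 1); they miss things now and then, are a little off and sometimes report something else, mostly with a low value. They report only what shows in the picture. A call takes as long as a camera call. They do not tell look-alikes from the thing itself.
- finder.regions_of(camera, target): "pixels" (480x640 bool, what is visible of it) and "position" ([row, column] as shares, 0 to 1, of the picture: columns of its width, rows of its height, amid what is visible of it).
- finder.place_of(camera, target): "position" ([row, column] as shares, 0 to 1, of the picture: columns of its width, rows of its height: a listed point, or the origin of a listed thing).
The state is a dict: "time_s": time; "joint_positions": joint angles; "qd": joint speeds; "joint_efforts": joint torques, N m; "ee_pos": TCP position; "ee_rot": TCP orientation; "ft_force": force on the tool from outside, world axes, zero at the start; "moment": the same for the moment, N m; "opening": opening from 0.0 (shut) to 1.0 (fully open).
Only numpy, scipy, OpenCV 4.12 (cv2) and the standard library are available. Lean on these libraries where they do the work, as an engineer would, in place of code of your own. Each camera call takes 0.05 s, during which the arm holds its last target. There are 200 camera calls.

## Working session

There is one attempt and no reset: what is moved stays moved. The work goes in short steps, Python scripts to look and compute and a shell command to move; the robot and the scene stay as the last step left them, time stands still between calls to the robot, and variables do not carry over. Pictures are saved under pics/ and viewed, about 8 in all and at most 12, crops included, and the job is handed in when it is done.

```bash
ls; mkdir -p pics; cat > h.py <<'E'
import numpy as np, cv2
from rig import sensors, cams, robot, finder
def ray(s,px):
    K=s["camera_matrix"];d=np.array(s["dist_coeffs"]);T=np.array(s["world_to_cam"])
    n=cv2.undistortPoints(np.array([[px]],float),np.array(K),d)[0,0]
    R=T[:3,:3];c=-R.T@T[:3,3];return c,R.T@np.array([n[0],n[1],1])
def atz(s,px,z):
    c,v=ray(s,px);return c+v*(z-c[2])/v[2]
def proj(s,P):
    T=np.array(s["world_to_cam"]);p,_=cv2.projectPoints(np.array(P,float).reshape(-1,3),cv2.Rodrigues(T[:3,:3])[0],T[:3,3],np.array(s["camera_matrix"]),np.array(s["dist_coeffs"]));return p[:,0]
def save(s,n,crop=None,f=1):
    im=s["img"][:,:,::-1]
    if crop: a,b,c,d=crop; im=im[b:d,a:c]
    cv2.imwrite("pics/"+n,cv2.resize(im,None,fx=f,fy=f,interpolation=cv2.INTER_CUBIC))
E
python3 - <<'E'
from h import *
st=sensors.get_state();print(st["time_s"],np.round(st["ee_pos"],4),np.round(st["ee_rot"],3).tolist(),st["ft_force"],st["opening"])
Z=dict(channel=.008,hinge=.0395,press_bar=.05,flap_corner=.028,stop_face=.023,block=.008,nest=0,spare_block=0,puck=0,disc=0,film_jar=0)
for c in("scene","top"):
    s=cams.snapshot(c);save(s,c+"1.png")
    for n,z in Z.items():
        if c=="scene" and n in("puck","disc","film_jar"):continue
        for r in finder.place_of(c,n)[:3]:
            p=r["position"];px=(p[1]*640,p[0]*480);print(c,n,round(r["confidence"],2),np.round(px),np.round(atz(s,px,z),4))
E
```

```text
pics
0.0 [ 0.2798 -0.6136  0.2217] [[0.91, 0.415, -0.001], [0.415, -0.91, 0.002], [-0.0, -0.002, -1.0]] [ 0.38492881 -0.056144    0.14355223] 1.0035263037949798
scene channel 0.73 [304. 270.] [ 0.562  -0.0465  0.008 ]
scene hinge 0.69 [313. 271.] [ 0.5874 -0.0122  0.0395]
scene press_bar 0.57 [326. 265.] [0.5681 0.0115 0.05  ]
scene press_bar 0.2 [291. 278.] [ 0.6386 -0.0434  0.05  ]
scene flap_corner 0.76 [289. 276.] [ 0.6122 -0.0618  0.028 ]
scene stop_face 0.59 [291. 289.] [ 0.6449 -0.0415  0.023 ]
scene block 0.73 [303. 271.] [ 0.5641 -0.0486  0.008 ]
scene block 0.69 [270. 251.] [ 0.5274 -0.1557  0.008 ]
scene nest 0.6 [312. 280.] [ 0.5774 -0.0211  0.    ]
scene spare_block 0.74 [438. 364.] [0.7029 0.3002 0.    ]
scene spare_block 0.72 [261. 278.] [ 0.6187 -0.1342  0.    ]
top hinge 0.82 [337. 216.] [ 0.5809 -0.0213  0.0395]
top hinge 0.42 [385. 204.] [ 0.6088 -0.1237  0.0395]
top press_bar 0.69 [323. 220.] [0.5697 0.0086 0.05  ]
top flap_corner 0.74 [285. 211.] [0.5928 0.0896 0.028 ]
top flap_corner 0.67 [354. 205.] [ 0.6072 -0.0592  0.028 ]
top stop_face 0.95 [343. 188.] [ 0.6474 -0.0347  0.023 ]
top stop_face 0.57 [356. 208.] [ 0.6036 -0.0622  0.023 ]
top block 0.64 [349. 221.] [ 0.5768 -0.049   0.008 ]
top block 0.57 [400. 253.] [ 0.5084 -0.1593  0.008 ]
top nest 0.76 [333. 217.] [ 0.5862 -0.0152  0.    ]
top spare_block 0.62 [383. 202.] [ 0.623  -0.1241  0.    ]
top puck 0.44 [283. 213.] [0.594  0.0953 0.    ]
top disc 0.33 [467. 204.] [ 0.6207 -0.3106  0.    ]
top film_jar 0.64 [469. 204.] [ 0.6225 -0.3149  0.    ]
top film_jar 0.42 [346. 190.] [ 0.6499 -0.0418  0.    ]
```

```bash
python3 -c "
import cv2
a=cv2.imread('pics/scene1.png');b=cv2.imread('pics/top1.png')
import numpy as np
x=cv2.resize(a[200:400,200:467],(800,600),interpolation=2);cv2.imwrite('pics/sc.png',x)
x=cv2.resize(b[140:290,250:450],(800,600),interpolation=2);cv2.imwrite('pics/tc.png',x)"
```

```text
(no output)
```

View pics/sc.png

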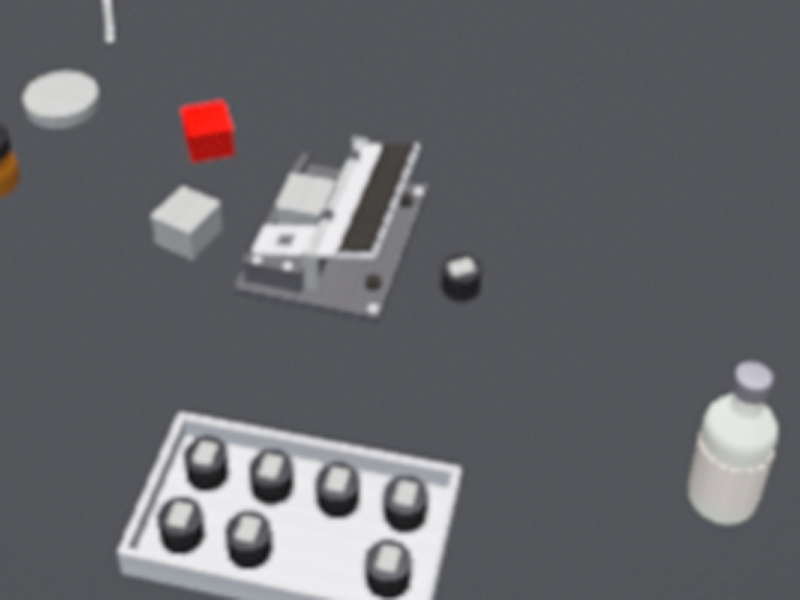

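View pics/tc.png

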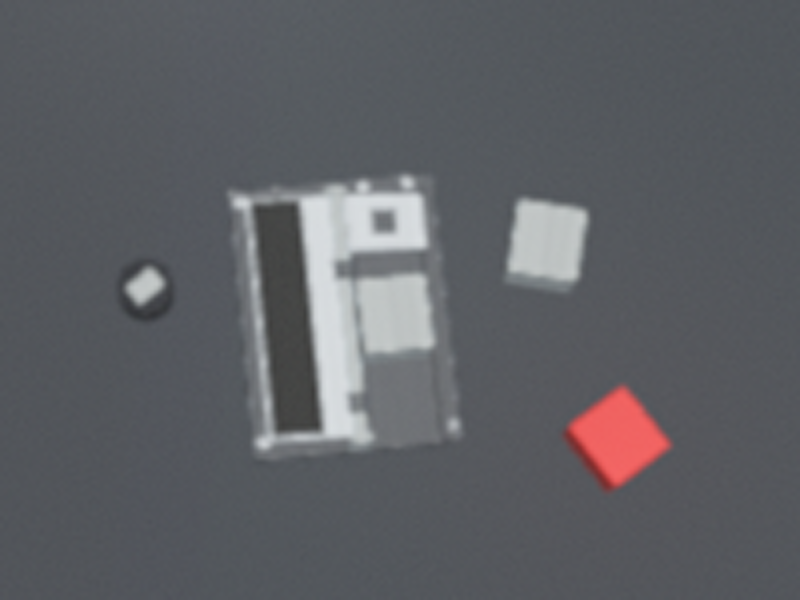

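View pics/top1.png

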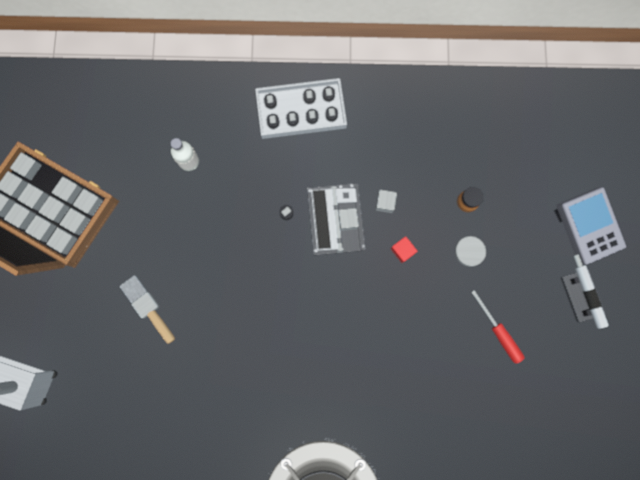

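The grey block in the channel at top-view (349,219) is the target: it lies on the apron between the fences. The grey one at (387,201) on the bare bench is the spare, and the red one at (404,249) is the look-alike. Next I'll move above the nest for a close look.

```bash
python3 -m inch '[[1,1,-0.9,0,0],[1,1,-0.9,0,0],[1,1,-0.9,0,0],[1,1,-0.9,0,0],[1,1,-0.9,0,0],[1,1,-0.9,0,0],[1,1,-0.9,0,0],[1,1,-0.9,0,0],[1,1,-0.9,0,0],[1,1,-0.9,0,0],[1,1,-0.9,0,0],[1,1,-0.9,0,0]]'
python3 -m inch '[[1,1,-0.9,0,0],[1,1,-0.9,0,0],[1,1,-0.9,0,0],[1,1,-0.9,0,0],[1,1,-0.9,0,0],[1,1,-0.9,0,0],[1,1,-0.9,0,0],[1,1,-0.9,0,0],[1,1,-0.9,0,0],[1,1,-0.9,0,0],[1,1,-0.9,0,0],[1,1,-0.9,0,0]]'
python3 -m inch '[[0.52,0,0,0,0.9],[0.52,0,0,0,0.9],[0.52,0,0,0,0.9],[0.52,0,0,0,0],[0.52,0,0,0,0]]'
python3 - <<'E'
from h import *
st=sensors.get_state();print(st["time_s"],np.round(st["ee_pos"],4),np.round(st["ee_rot"],3).tolist(),st["ft_force"],st["opening"])
Z=dict(channel=.008,hinge=.0395,press_bar=.05,flap_corner=.028,stop_face=.023,block=.008,nest=0)
for c in("wrist","top"):
    s=cams.snapshot(c);save(s,c+"2.png");np.savez(c+"2.npz",**{k:np.array(v) for k,v in s.items()})
    for n,z in Z.items():
        for r in finder.place_of(c,n)[:3]:
            p=r["position"];px=(p[1]*640,p[0]*480);print(c,n,round(r["confidence"],2),np.round(px),np.round(atz(s,px,z),4))
E
```

```text
time_s: 2.25
ee_pos: [0.4092, -0.3171, 0.2229]
ee_rot: [[0.91, 0.415, 0.0], [0.415, -0.91, -0.0], [0.0, 0.0, -1.0]]
ft_force: [0.4, -0.3, -0.6]
opening: 1.002
time_s: 3.45
ee_pos: [0.538, -0.021, 0.2229]
ee_rot: [[0.91, 0.415, 0.0], [0.415, -0.91, -0.0], [0.0, 0.0, -1.0]]
ft_force: [0.2, -0.7, -0.2]
opening: 0.999
time_s: 3.95
ee_pos: [0.5376, -0.0219, 0.2227]
ee_rot: [[0.994, 0.107, 0.0], [0.107, -0.994, -0.0], [0.0, 0.0, -1.0]]
ft_force: [-0.2, -0.7, -0.2]
opening: 0.585
3.95 [ 0.5376 -0.0219  0.2227] [[0.994, 0.107, 0.0], [0.107, -0.994, -0.0], [0.0, 0.0, -1.0]] [-0.22644906 -0.70847632 -0.15500188] 0.584811581479426
wrist channel 0.87 [357. 182.] [ 0.5625 -0.054   0.008 ]
wrist channel 0.63 [633. 149.] [ 0.6198 -0.3047  0.008 ]
wrist channel 0.48 [597. 256.] [ 0.5143 -0.3046  0.008 ]
wrist hinge 0.6 [324. 166.] [ 0.5784 -0.0204  0.0395]
wrist press_bar 0.85 [283. 176.] [0.5672 0.0139 0.05  ]
wrist flap_corner 0.66 [378. 132.] [ 0.6117 -0.0645  0.028 ]
wrist stop_face 0.96 [353.  96.] [ 0.639  -0.0386  0.023 ]
wrist block 0.89 [458. 240.] [ 0.5153 -0.1623  0.008 ]
wrist block 0.85 [356. 171.] [ 0.573  -0.0512  0.008 ]
wrist nest 0.94 [323. 163.] [ 0.577  -0.0194  0.    ]
top hinge 0.86 [337. 214.] [ 0.5849 -0.0226  0.0395]
top hinge 0.48 [322. 220.] [0.571  0.0104 0.0395]
top press_bar 0.94 [323. 218.] [0.5733 0.0076 0.05  ]
top press_bar 0.36 [465. 203.] [ 0.612 -0.293  0.05 ]
top block 0.24 [339. 216.] [ 0.5886 -0.0265  0.008 ]
top nest 0.82 [336. 217.] [ 0.5884 -0.0207  0.    ]
```

View pics/wrist2.png

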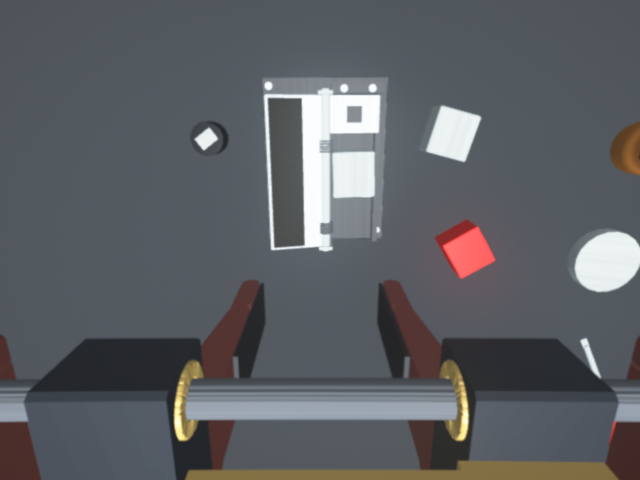

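The wrist view shows the nest at (263–387, 79–250). The tread is on the left at (287,172), the pin runs at column 325, the target block's top is at (332–375, 153–198), and the flap and its window are at (354,114). I'll fit the nest pose to these features.

```bash
python3 - <<'E'
from h import *
from scipy.optimize import least_squares
s=dict(np.load("wrist2.npz"))
pts=[((263,79),(75,56,8)),((387,79),(75,-56,8)),((265,95),(58,48.8,51)),((272,249),(-72,48.8,51)),((325,90),(60,0,45)),((326,250),(-73,0,45)),((379,132),(28,-46,30.5)),((379,96),(58,-46,30.5))]
px=np.array([p[0] for p in pts],float);N=np.array([p[1] for p in pts])/1000
def w(q,N):
    c,sn=np.cos(q[2]),np.sin(q[2]);return N@np.array([[c,sn,0],[-sn,c,0],[0,0,1]])+[q[0],q[1],0]
r=least_squares(lambda q:(proj(s,w(q,N))-px).ravel(),[.58,-.02,.1],loss='soft_l1');q=r.x
print(q,np.degrees(q[2]));print((proj(s,w(q,N))-px).round(1).tolist())
c,sn=np.cos(q[2]),np.sin(q[2])
nest=lambda P:np.array([[c,sn],[-sn,c]])@(np.array(P)[:2]-q[:2])*1000
for p in [(332,153),(373,153),(375,197),(333,198)]: print("block",nest(atz(s,p,.038)).round(1))
st=sensors.get_state();print("tcp",nest(st["ee_pos"]).round(1),np.degrees(np.arctan2(st["ee_rot"][1][0],st["ee_rot"][0][0])))
t=dict(np.load("top2.npz"))
print(proj(t,w(q,N)).round(0).tolist())
E
```

```text
[ 0.57770491 -0.02164645  0.11365389] 6.511888377698158
[[-0.7, -0.9], [0.8, -1.9], [-0.3, 0.4], [-0.1, 0.5], [0.5, 2.8], [0.1, -1.9], [-0.8, 0.7], [0.5, 0.0]]
block [11.5 -5.5]
block [ 11.2 -41.1]
block [-27.4 -44.1]
block [-28.   -6.4]
tcp [-39.9   4.2] 5.949258888538498
[[307.0, 190.0], [358.0, 185.0], [311.0, 192.0], [317.0, 252.0], [334.0, 190.0], [341.0, 251.0], [357.0, 204.0], [355.0, 190.0]]
```

```bash
python3 -m inch '[[0.52,-0.6,0,0,-0.08],[0.52,0,0,1,0],[0.52,0,0,1,0],[0.52,0,0,1,0],[0.52,0,0,1,0],[0.52,0,0,1,0],[0.52,0,0,1,0],[0.52,0,0,1,0],[0.52,0,0,1,0],[0.52,0,0,0,0],[0.52,0,0,0,0]]'
python3 - <<'E'
from h import *
s=cams.snapshot("wrist");save(s,"w3.png")
for n,z in dict(hinge=.0395,nest=0,stop_face=.023).items():
    for r in finder.place_of("wrist",n)[:1]:
        p=r["position"];px=(p[1]*640,p[0]*480);print(n,round(r["confidence"],2),np.round(px),np.round(atz(s,px,z),4))
E
```

```text
time_s: 5.85
ee_pos: [0.5252, -0.0233, 0.063]
ee_rot: [[0.994, 0.113, -0.001], [0.113, -0.994, -0.0], [-0.001, -0.0, -1.0]]
ft_force: [0.4, 0.6, 0.4]
opening: 0.523
hinge 0.68 [329. 173.] [ 0.5797 -0.0206  0.0395]
nest 0.64 [323. 169.] [ 0.5766 -0.0185  0.    ]
stop_face 0.61 [381.  42.] [ 0.6411 -0.0381  0.023 ]
```

View pics/w3.png

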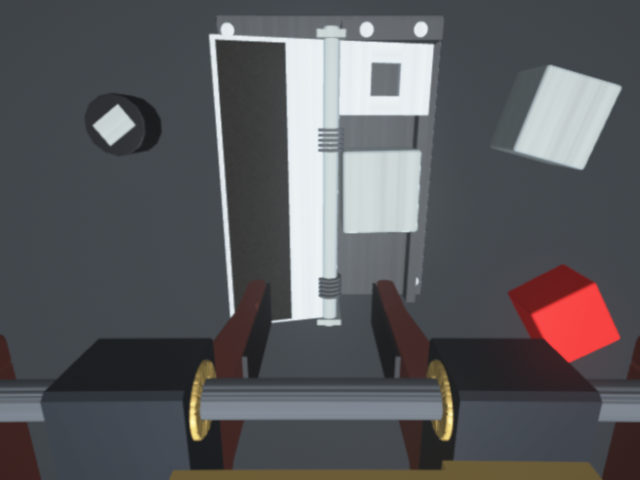

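The fingertips at (257,283) and (386,283) line up with the tread and with the channel behind the block. Next I'll press down.

```bash
python3 -m inch '[[0.52,0,0,0.4,0],[0.52,0,0,0.4,0],[0.52,0,0,0.4,0],[0.52,0,0,0.4,0],[0.52,0,0,0.2,0],[0.52,0,0,0,0],[0.52,0,0,0,0],[0.52,0,0,0,0]]'
python3 - <<'E'
from h import *
s=cams.snapshot("wrist");save(s,"w4.png")
E
```

```text
time_s: 6.85
ee_pos: [0.5262, -0.023, 0.0266]
ee_rot: [[0.994, 0.113, 0.001], [0.113, -0.994, 0.0], [0.001, -0.0, -1.0]]
ft_force: [-1.2, 1.1, 6.9]
opening: 0.519
```

View pics/w4.png

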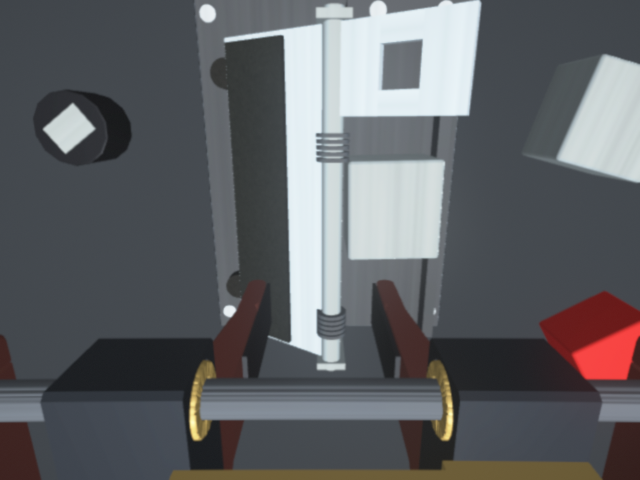

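The flap is up (window at (402,65), larger and raised) at 6.9 N. Now I'll push along the channel.

```bash
python3 -m inch '[[0.52,0.25,0,0,0],[0.52,0.25,0,0,0],[0.52,0.25,0,0,0],[0.52,0.2,0,0,0],[0.52,0.2,0,0,0],[0.52,0.2,0,0,0],[0.52,0.2,0,0,0],[0.52,0.2,0,0,0],[0.52,0,0,0,0]]'
python3 -m inch '[[0.52,0.2,0,0,0],[0.52,0.2,0,0,0],[0.52,0.2,0,0,0],[0.52,0.2,0,0,0],[0.52,0.2,0,0,0],[0.52,0,0,0,0]]'
python3 - <<'E'
from h import *
s=cams.snapshot("wrist");save(s,"w5.png")
E
```

```text
time_s: 7.8
ee_pos: [0.5582, -0.0183, 0.0255]
ee_rot: [[0.993, 0.114, -0.005], [0.114, -0.993, 0.0], [-0.005, -0.001, -1.0]]
ft_force: [-4.2, 1.8, 5.1]
opening: 0.521
time_s: 8.4
ee_pos: [0.5782, -0.016, 0.0255]
ee_rot: [[0.993, 0.114, -0.005], [0.114, -0.993, 0.001], [-0.005, -0.001, -1.0]]
ft_force: [-3.9, 3.0, 4.0]
opening: 0.52
```

View pics/w5.png

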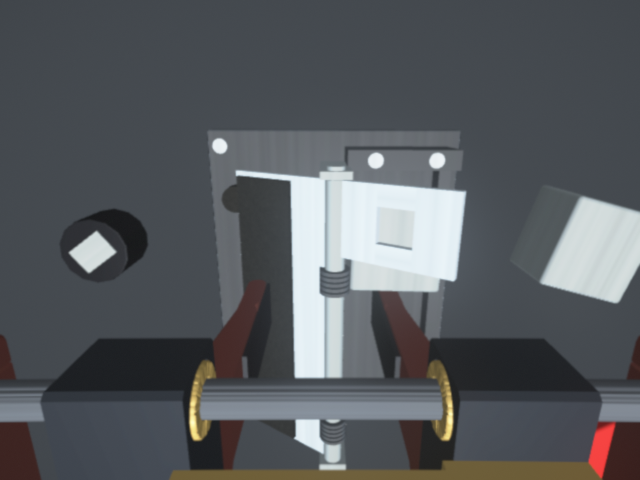

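The block is under the open flap, with its rear edge at row 290. I'll continue in small steps until the force shows contact with the backstop.

```bash
python3 -m inch '[[0.52,0.15,0,0,0],[0.52,0.15,0,0,0],[0.52,0,0,0,0]]'
python3 -m inch '[[0.52,0.1,0,0,0],[0.52,0.1,0,0,0],[0.52,0,0,0,0]]'
```

```text
time_s: 8.75
ee_pos: [0.5838, -0.0153, 0.0254]
ee_rot: [[0.993, 0.114, -0.005], [0.114, -0.993, 0.0], [-0.005, -0.001, -1.0]]
ft_force: [-5.8, 2.2, 4.3]
opening: 0.518
time_s: 9.05
ee_pos: [0.5869, -0.0151, 0.0253]
ee_rot: [[0.994, 0.114, -0.007], [0.114, -0.994, 0.0], [-0.007, -0.001, -1.0]]
ft_force: [-7.6, 3.0, 6.9]
opening: 0.519
```

```bash
python3 -m inch '[[0.52,0.1,0,0,0],[0.52,0,0,0,0],[0.52,0,0,0,0]]'
python3 -m inch '[[0.52,0.1,0,0,0],[0.52,0,0,0,0],[0.52,0,0,0,0]]'
```

```text
time_s: 9.35
ee_pos: [0.587, -0.0152, 0.025]
ee_rot: [[0.994, 0.113, -0.01], [0.113, -0.994, -0.0], [-0.01, -0.001, -1.0]]
ft_force: [-11.0, 1.7, 10.7]
opening: 0.523
time_s: 9.65
ee_pos: [0.5872, -0.0154, 0.0246]
ee_rot: [[0.994, 0.113, -0.014], [0.113, -0.994, -0.001], [-0.014, -0.0, -1.0]]
ft_force: [-15.9, 1.4, 13.0]
opening: 0.521
```

The tool stalls at nest x≈10, where the block should be home, while the force rises to 16 N. So the block is against the backstop. I'll back off slightly and look before letting go.

```bash
python3 -m inch '[[0.52,-0.2,0,0,0],[0.52,-0.2,0,0,0],[0.52,-0.1,0,0,0],[0.52,0,0,0,0],[0.52,0,0,0,0]]'
python3 - <<'E'
from h import *
s=cams.snapshot("wrist");save(s,"w6.png",(200,80,500,305),2.6)
E
```

```text
time_s: 10.15
ee_pos: [0.5863, -0.0145, 0.0273]
ee_rot: [[0.993, 0.114, 0.004], [0.114, -0.993, 0.002], [0.004, -0.002, -1.0]]
ft_force: [2.5, 5.5, 5.1]
opening: 0.518
```

View pics/w6.png

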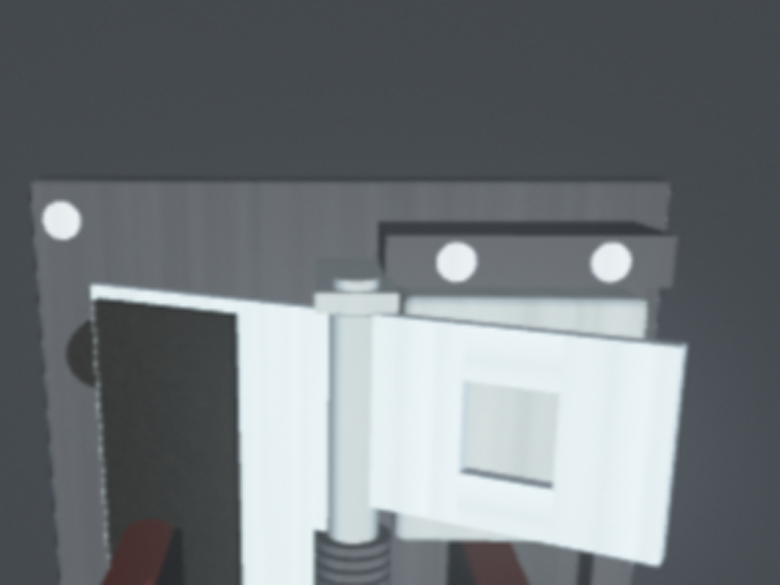

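```bash
python3 - <<'E'
from h import *
q=[0.5777,-0.02165,0.11365];c,sn=np.cos(q[2]),np.sin(q[2])
nest=lambda P:np.array([[c,sn],[-sn,c]])@(np.array(P)[:2]-q[:2])*1000
s=cams.snapshot("wrist");print("cam",nest(ray(s,(0,0))[0]),ray(s,(0,0))[0][2])
f=lambda x,y:(200+x/2.6,80+y/2.6)
print("plate far edge (75)",nest(atz(s,f(350,181),.008)))
print("backstop rear top(68?)",nest(atz(s,f(520,235),.03)),"front top (60)",nest(atz(s,f(520,288),.03)))
print("block front z38",nest(atz(s,f(520,297),.038)),"rear z38 (20)",nest(atz(s,f(430,540),.038)), "lug", nest(atz(s,f(355,292),.045)))
print("tcp",nest(sensors.get_state()["ee_pos"]))
g=cv2.cvtColor(s["img"],cv2.COLOR_RGB2GRAY);print(g[185:205,395], g[270:300,365])
E
```

```text
cam [87.12969981  6.23469479] 0.19056230617274372
plate far edge (75) [75.25698674  0.29950306]
backstop rear top(68?) [ 68.4692247 -25.5757594] front top (60) [ 60.15697277 -26.06661433]
block front z38 [ 60.13576639 -24.53749916] rear z38 (20) [ 20.42888322 -12.28678466] lug [62.08661827  0.61305229]
tcp [9.36791328 6.13578268]
[114 115 115 115 113 112 110 108 117 147 180 195 204 211 214 213 213 213
 212 197] [239 239 239 239 239 239 238 238 236 231 221 218 218 217 217 217 206 168
 128 116 114 115 114 114 114 114 114 114 113 113]
```

The measured block front is x≈60.1 and its rear x≈20.4, so it is fully home. I'll clear the finger a little more, then rise slowly so the flap comes down on the block.

```bash
python3 -m inch '[[0.52,-0.15,0,0,0],[0.52,-0.15,0,0,0],[0.52,0,0,0,0],[0.52,0,0,0,0]]'
python3 -m inch '[[0.52,0,0,-0.3,0],[0.52,0,0,-0.3,0],[0.52,0,0,-0.3,0],[0.52,0,0,-0.3,0],[0.52,0,0,-0.3,0],[0.52,0,0,-0.3,0],[0.52,0,0,-0.5,0],[0.52,0,0,-0.8,0],[0.52,0,0,-1,0],[0.52,0,0,-1,0],[0.52,0,0,-1,0],[0.52,0,0,-1,0]]'
python3 -m inch '[[0.52,-1,0,-0.5,0],[0.52,-1,0,-0.5,0],[0.52,0,0,0,0],[0.52,0,0,0,0]]'
python3 - <<'E'
from h import *
q=[0.5777,-0.02165,0.11365];c,sn=np.cos(q[2]),np.sin(q[2])
s=cams.snapshot("wrist");save(s,"w7.png",(220,80,460,260),3.3)
s=cams.snapshot("scene");save(s,"s7.png",(270,230,350,290),10)
E
```

```text
time_s: 10.65
ee_pos: [0.5811, -0.0156, 0.0276]
ee_rot: [[0.993, 0.114, 0.006], [0.114, -0.993, 0.002], [0.006, -0.001, -1.0]]
ft_force: [2.8, 4.4, 4.1]
opening: 0.522
time_s: 11.85
ee_pos: [0.5781, -0.0175, 0.17]
ee_rot: [[0.994, 0.113, 0.0], [0.113, -0.994, -0.0], [0.0, 0.0, -1.0]]
ft_force: [0.8, 0.6, -0.3]
opening: 0.521
time_s: 12.25
ee_pos: [0.5389, -0.022, 0.1892]
ee_rot: [[0.994, 0.113, 0.001], [0.113, -0.994, -0.0], [0.001, 0.0, -1.0]]
ft_force: [0.8, -0.1, 0.3]
opening: 0.522
```

View pics/w7.png

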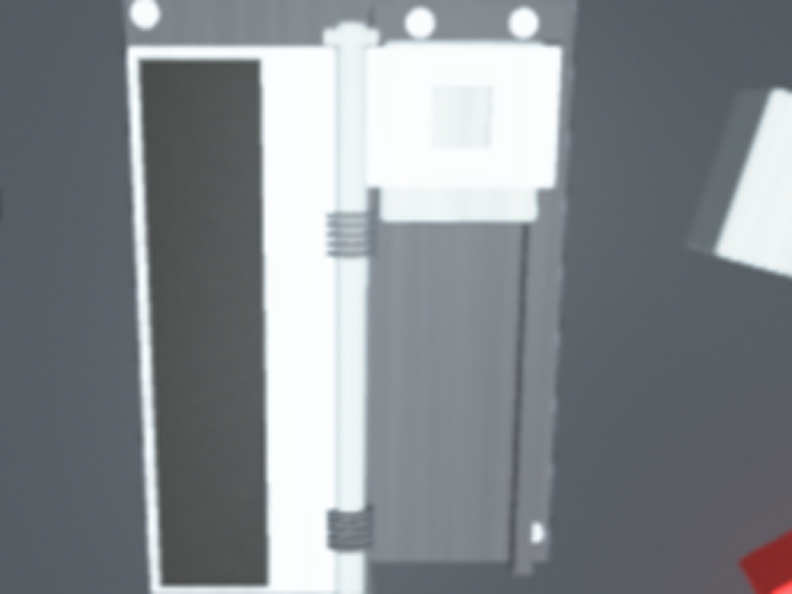

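View pics/s7.png

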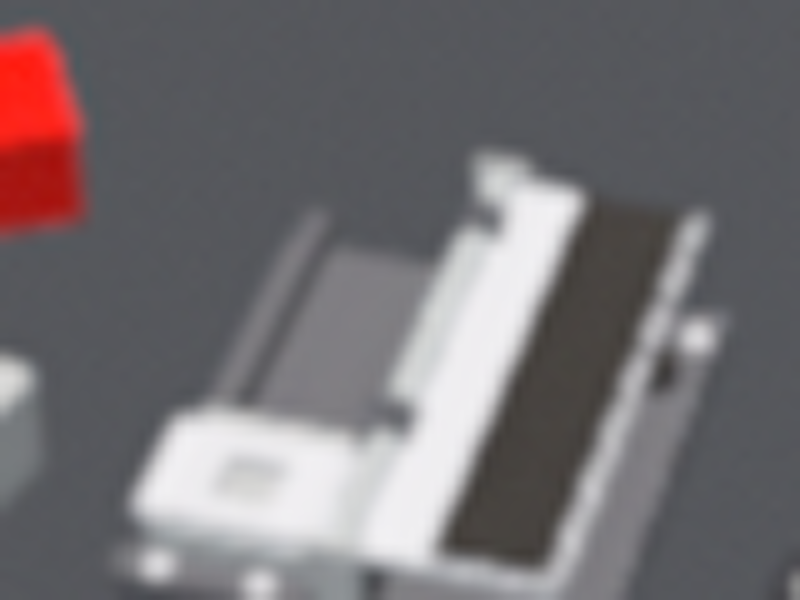

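The flap lies level on the block: the steel shows through its window, about 8 mm of block stands out behind it, and the front is at the backstop. The apron is empty, the bystanders are where they were, and the robot is clear. I'm handing in.

```bash
python3 -c "
from rig import robot; print(robot.job_done())"
```

```text
the job is handed in; nothing more can be done
None
```

The block is loaded: it sits fully home against the backstop, and the flap has closed level onto it. I held the press bar down with one fingertip (about 7 N) and pushed the block along the channel with the other. I then backed the finger off and rose so the flap came down.

- **Block home:** before release, the camera put its front face at x ≈ 60.1 mm (backstop at 60) and its rear at about 20.4 mm. The push had stalled there with the force rising to about 16 N.
- **Flap closed:** the last pictures show the flap level on the block, with steel visible through its window and about 8 mm of block standing out behind it.
- **Robot clear:** the force was about 0 with the arm raised, and I handed in soon after 12.3 s on the robot's clock.
- **Bystanders:** the spare block and the red look-alike look unmoved in the last crops. The others were not in those crops, but the arm did not go near them.
- **Disagreement:** the networks' point estimates differed by about 1 cm between cameras. I used a nest pose fitted to the wrist picture instead, and its residuals were under 3 pixels.

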